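# Stack two instrument cases on the tilted board against its stop

### The job

Put the two grey instrument cases away on the green tilted board, the thick one lying flat on the board and the slim one on top of it with its foot sunk fully into the recess in the thick one's lid. Push each case gently down the slope, square on, until you feel it press on the upright stop at the board's low end, and leave both touching the stop. Do not ram the stop, and leave the brass bob, the beaker and the timer alone.

Things in the scene. Friction and masses are not known exactly. Their poses are not given: they have to be found in the camera images.
- stop: Aluminium plate fixed square to the green board at its low end, nearest the robot: 12 mm thick, 130 mm wide, 66 mm tall, on stiff rubber (gives 1 mm per 20 N). Origin: on the board's surface and hinge line, at the middle of the foot of the face that the cases lean on. x runs up the slope along the board, away from the stop; y across it; z square out of it. The board's free surface: x 0 to 235 mm, 140 mm wide, nothing above it.
- stand: Level blue base under the board, 280 x 200 x 28 mm; origin at the centre of its underside, x pointing to the board's raised end. The board's hinge lies at x = -110 mm, 55 mm above the bench. Two upright aluminium strips at x = 85 mm, y = 79 mm either side, reach 160 mm above the bench.
- board (a joint): Tilt of the green board (rad): 0 level, positive when its far end is raised (15 to 24 degrees here). It is clamped and stays put.
- thick_case: Grey plastic case, 110 x 56 mm, 46 mm high overall, 0.2 to 0.41 kg, upright on the bench at first. Origin: centre of its underside; x along its length, z up. It stands on a centred foot 95 x 41 mm, 4 mm high; plain walls run from 4 mm up to 46 mm. Its lid has a recess 100 x 46 mm, 4 mm deep, inside a 5 mm rim. Both ends are alike: either may face the stop.
- slim_case: Grey plastic case with the thick one's footprint, foot, lid recess, origin and axes, but 34 mm high overall, 0.14 to 0.27 kg, upright on the bench at first. Its foot fits the thick one's recess with 2.5 mm to spare on every side: sunk home, its underside lies 42 mm above the thick one's underside (46 mm if it rides on the rim).
- bob: Bystander: brass weight, 38 mm across, 45 mm high, on the bench; origin at the centre of its underside.
- beaker: Bystander: glass beaker, 70 mm across, 80 mm high; origin at the centre of its underside.
- timer: Bystander: white timer box, 70 x 110 x 50 mm high; origin at the centre of its underside, y along its length.

How it is judged:
On the way, in this order (a step that is already met when the one before it is completed fails the run):
1. the thick case lies flat on the board and is pressed on the stop with more than 1 N (x of thick_case in the frame of stop between 0.05 and 0.0578 m and y of thick_case in the frame of stop between -0.035 and 0.035 m and z of thick_case in the frame of stop between -0.003 and 0.003 m and angle between the x axis of thick_case and the x axis of stop, either way round below 0.06 rad and angle between the z axis of thick_case and the z axis of stop, either way round below 0.045 rad and contact force between thick_case and stop above 1 N), for 0.1 s.
2. the slim case, its foot home in the thick one's recess, is pressed on the stop with more than 1 N (x of slim_case in the frame of stop between 0.05 and 0.0578 m and y of slim_case in the frame of stop between -0.035 and 0.035 m and z of slim_case in the frame of stop between 0.039 and 0.044 m and angle between the x axis of slim_case and the x axis of stop, either way round below 0.06 rad and angle between the z axis of slim_case and the z axis of stop, either way round below 0.045 rad and contact force between slim_case and stop above 1 N), for 0.1 s.
At the end, for the whole second after the job is handed in: Thick case flat on the board (underside within 3 mm, 2.6 degrees of it), slim case with its foot sunk in the thick one's recess (underside 39 to 44 mm above the board), each within 2.8 mm of the stop, square to it within 3.4 degrees, within 35 mm of the board's middle line, at rest (x of thick_case in the frame of stop between 0.05 and 0.0578 m and y of thick_case in the frame of stop between -0.035 and 0.035 m and z of thick_case in the frame of stop between -0.003 and 0.003 m and angle between the x axis of each of thick_case, slim_case and the x axis of stop, either way round below 0.06 rad and angle between the z axis of each of thick_case, slim_case and the z axis of stop, either way round below 0.045 rad and x of slim_case in the frame of stop between 0.05 and 0.0578 m and y of slim_case in the frame of stop between -0.035 and 0.035 m and z of slim_case in the frame of stop between 0.039 and 0.044 m and linear speed of each of thick_case, slim_case below 0.02 m/s); the robot touches nothing.
It fails at once if a case is rammed on the stop with more than 30 N (contact force between any of thick_case, slim_case and stop above 30 N).
It fails at once if a bystander is moved more than 15 mm (distance of any of bob, beaker, timer from where it was at the start of the episode above 0.015 m).
It also fails if it takes over 67 s, if anything falls off the work surface, if the arm or the gripper's body presses on something with over 40 N, if the wrist force passes 120 N, or if a joint passes its speed limit or range.

### The arm

A 6-joint arm with a two-finger parallel gripper is mounted at the origin on the work surface. World frame = base frame: x ahead of the robot, y to its left, z up, the work surface at z = 0. Lengths are in m, angles in rad, forces in N, time in s.
With the tool pointing down it reaches from about 0.3 to 1 m from the base axis. Payload 5.1 kg.
Tool frame: the origin (TCP) lies midway between the tips of the shut fingers; the grasp point (between the pads) lies 19 mm behind it; z points along the fingers, x is the direction in which the jaws open and shut, and the axes are right-handed (so a half turn about z gives the same grasp; the last joint's range is limited). The gripper opens to 95 mm and grips with 3 to 60 N. Pads are 20 mm wide; open, the fingers measure 119 mm over their backs; the gripper's body (75 mm by 180 mm) begins 59 mm behind the grasp point.
Start: joints at [-1.219, 0.124, 1.65, -0, 1.367, -0.083], TCP at [0.274, -0.59, 0.215] pointing down, gripper open.
Joint ranges: [-2.61, 2.61], [-1.02, 2.33], [0.03, 2.71], [-1.35, 4.49], [0.32, 2.68], [-2.91, 2.91]. Speed limits (rad/s): [2.57, 2.57, 3.14, 3.14, 3.14, 3.14].

### API

Orientations are given as a rotation vector (axis times angle).
In Python, from cell import sensors, snapshot, job gives the robot as it stands. The module is installed in compiled form; this text tells all that it offers.
- The arm moves only by the shell command python3 -m pendant 'ROWS' [FORCE]. ROWS is JSON, a list of rows, each an object with "translation": the shift along the tool's x, y, z in cm, a list of three; "yaw": the turn about the tool's z in degrees; "jaw": the finger opening in cm, from 0 to 9.51. A call has 1 to 12 rows; each row shifts and turns the commanded pose from where the row before left it, along the tool's axes as they then stand; what a row does not reach is not made up. A row lasts 1/10 s, in which the tool goes at most 50 mm and 8.59 degrees, less where a joint would pass 70% of its speed; a pose out of reach is approached as far as the arm can. A call is refused whole if a number of a shift passes 5 or a number of a turn 8.59, either way. A call with a gripper value outside its range is refused whole. The fingers move at their own pace and stop on an object; FORCE is the grip in N (left out, the last holds). Time passes only in rows, so rows that do not move let the fingers close. It gives the time, the measured TCP pose, the force and the opening at its end, in the units of the state.
- sensors.get_state(): the state, without advancing time (a new reading comes with each control period).
- snapshot(name): name is "side" or "top"; returns a dict with "frame" (400x640x3 uint8, red, green, blue), "vfov" (degrees; the focal length in pixels is half the picture's height over the tangent of half this angle, whatever the lens; pixels are square), "cx", "cy" (the principal point, pixels), "R" (3x3) and "t" (3): a world point X has camera coordinates R X + t. Camera axes: x right, y down, z forward; pixel columns grow to the right and rows downward; lengths in m; the calibration is good to about 2 mm. A picture is of the moment at which its call begins. There is no depth.
- job.finish_job(): hands the job in, once; it reports no verdict.
The state is a dict: "t": time; "qpos": joint angles; "qvel": joint speeds; "joint_torque": joint torques, N m; "tool_pos": TCP position; "ee_rot": TCP orientation; "force": force on the tool from outside, world axes, zero at the start; "ft_torque": the same for the moment, N m; "finger_gap": opening from 0.0 (shut) to 1.0 (fully open).
Only numpy, scipy, OpenCV 4.12 (cv2) and the standard library are available. Lean on these libraries where they do the work, as an engineer would, in place of code of your own. Each camera call takes 0.05 s, during which the arm holds its last target.

## Working session

There is one attempt and no reset: what is moved stays moved. The work goes in short steps, Python scripts to look and compute and a shell command to move; the robot and the scene stay as the last step left them, time stands still between calls to the robot, and variables do not carry over. Pictures are saved under pics/ and viewed, and the job is handed in when it is done.

```bash
mkdir -p pics; ls; python3 - <<'E'
from cell import sensors, snapshot, job
import cv2, numpy as np
s=sensors.get_state(); print(s)
for n in ("top","side"):
    d=snapshot(n); cv2.imwrite(f"pics/{n}0.png",d["frame"][:,:,::-1]); print(n,d["vfov"],d["cx"],d["cy"],np.round(d["R"],4).tolist(),np.round(d["t"],4))
E
```

```text
pics
{'t': 0.0, 'qpos': array([-1.21858648e+00,  1.24501145e-01,  1.65167282e+00,  2.43490955e-05,
        1.36751406e+00, -8.25810186e-02]), 'qvel': array([ 0.00098689, -0.00017848,  0.00016056, -0.00106067, -0.00051828,
        0.00034859]), 'joint_torque': array([-6.97202067e-04, -4.17602706e+01, -3.59934390e+01,  7.73529522e-02,
        4.90748102e-02, -1.12844905e-04]), 'tool_pos': array([ 0.27356015, -0.58891608,  0.21339032]), 'ee_rot': array([-2.64719976e+00,  1.68933117e+00,  2.59532009e-03]), 'force': array([ 0.9419239 , -0.1068512 , -0.41070874]), 'ft_torque': array([-0.04543714,  0.02311601,  0.01401082]), 'finger_gap': 1.0006822508056932}
top 46.86090803505229 317.2103926888707 200.9708706315507 [[0.0284, -0.9996, 0.0067], [-0.9879, -0.0291, -0.1521], [0.1522, -0.0023, -0.9883]] [-0.0757  0.5917  0.8944]
side 43.002847470353565 320.40756641217774 196.7679651317782 [[0.9999, -0.0083, -0.0139], [-0.0151, -0.7926, -0.6096], [-0.006, 0.6097, -0.7926]] [-0.5672 -0.0069  1.0563]
```

View pics/top0.png

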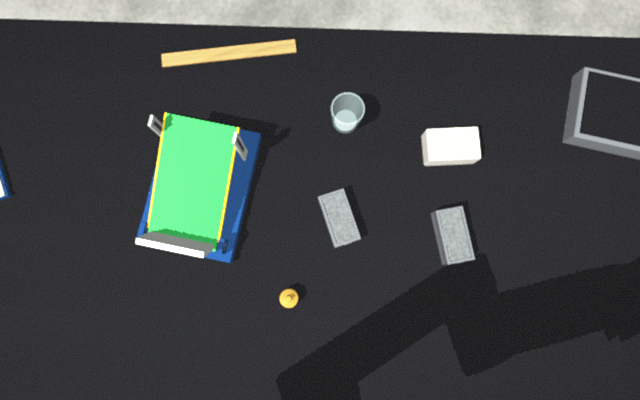

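View pics/side0.png

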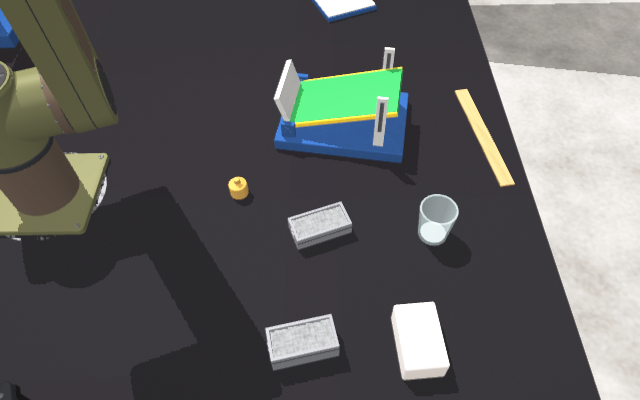

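```bash
cat > h.py <<'E'
from cell import sensors, snapshot, job
import cv2, numpy as np
def K(d):
    f=200/np.tan(np.radians(d["vfov"])/2); return np.array([[f,0,d["cx"]],[0,f,d["cy"]],[0,0,1]])
def ray(d,p):
    R=np.array(d["R"]);c=-R.T@np.array(d["t"]); v=R.T@np.linalg.inv(K(d))@np.array([p[0],p[1],1.]); return c,v/np.linalg.norm(v)
def onz(d,p,z):
    c,v=ray(d,p); return c+v*(z-c[2])/v[2]
def tri(d1,p1,d2,p2):
    c1,v1=ray(d1,p1);c2,v2=ray(d2,p2)
    s=np.linalg.lstsq(np.c_[v1,-v2],c2-c1,rcond=None)[0]; a=c1+s[0]*v1;b=c2+s[1]*v2
    return (a+b)/2,np.linalg.norm(a-b)
def proj(d,X):
    x=K(d)@(np.array(d["R"])@np.array(X)+np.array(d["t"])); return x[:2]/x[2]
def crop(d,x0,y0,w,h,k,name):
    im=d["frame"][y0:y0+h,x0:x0+w,::-1]; im=cv2.resize(im,None,fx=k,fy=k,interpolation=cv2.INTER_NEAREST)
    for x in range((-x0)%10,w,10): cv2.putText(im,str(x0+x) if (x0+x)%20==0 else '|',(x*k,8),0,.3,(0,255,255),1)
    for y in range((-y0)%10,h,10): cv2.putText(im,str(y0+y),(0,y*k+4),0,.3,(0,255,255),1)
    cv2.imwrite("pics/"+name+".png",im)
E
python3 - <<'E'
from h import *
T=snapshot("top");S=snapshot("side"); print(T.keys())
import pickle; pickle.dump((T,S),open("ts.pkl","wb"))
crop(T,310,180,180,95,4,"c1"); crop(S,255,195,110,180,3,"c2"); crop(T,130,105,140,165,3,"c3"); crop(S,265,40,160,125,5,"c4")
E
```

```text
dict_keys(['frame', 'vfov', 'cx', 'cy', 'R', 't'])
```

View pics/c1.png

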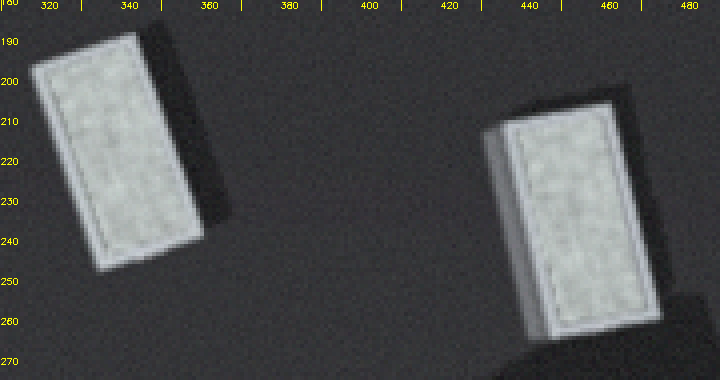

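View pics/c2.png

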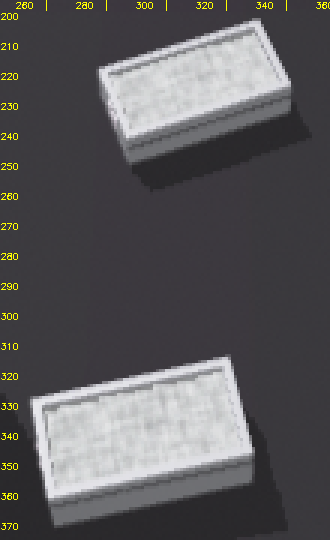

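View pics/c3.png

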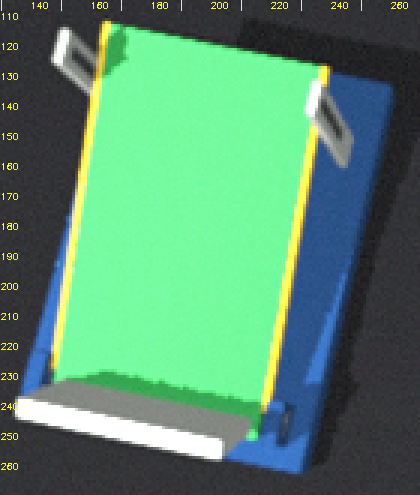

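View pics/c4.png

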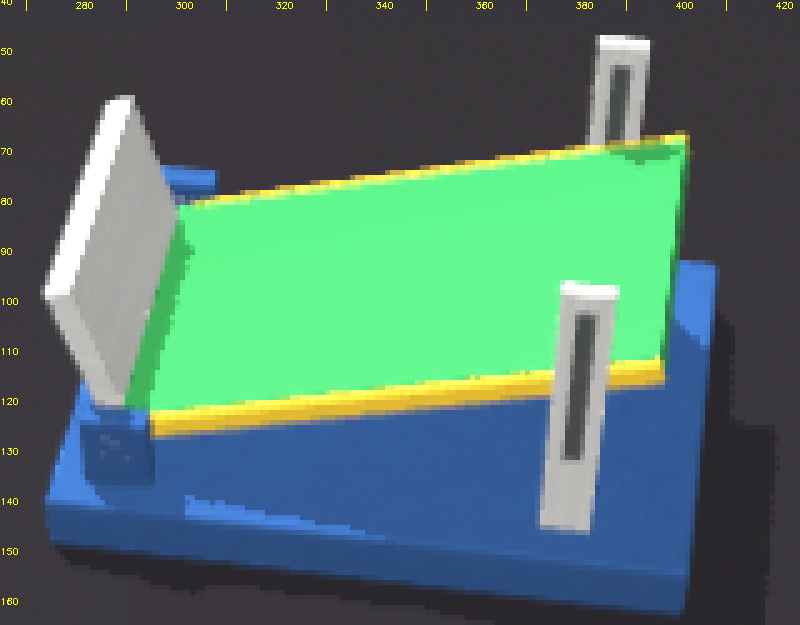

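```bash
python3 - <<'E'
from h import *
import pickle; T,S=pickle.load(open("ts.pkl","rb"))
def run(nm,t,s,to,tk,so,sk):
    P=[]
    for a,b in zip(t,s):
        # display pixel -> image pixel (pixel centres)
        p=np.array(a)/tk+to-.5; q=np.array(b)/sk+so-.5
        X,e=tri(T,p,S,q); P.append(X); print(nm,np.round(X*1000,1),round(e*1000,1))
    return np.array(P)
a=run("slim",[(32,68),(135,33),(203,236),(98,271)],[(258,20),(290,86),(128,139),(99,69)],(310,180),4,(255,195),3)
b=run("thick",[(505,122),(611,104),(660,318),(550,339)],[(230,357),(254,454),(50,500),(33,399)],(310,180),4,(255,195),3)
for P in(a,b):
    print(P.mean(0),np.linalg.norm(P-np.roll(P,1,0),axis=1)); v=(P[0]+P[1]-P[2]-P[3]);print(np.degrees(np.arctan2(v[1],v[0])))
c=run("far",[(103,22),(329,67)],[(688,132),(664,362)],(130,105),3,(265,40),5)
d=run("stoptop",[(17,399),(223,440)],[(133,97),(70,298)],(130,105),3,(265,40),5)
e=run("stopfoot",[(70,378),(255,417)],[(180,207),(125,406)],(130,105),3,(265,40),5)
for P in (c,d,e): print(np.linalg.norm(P[0]-P[1]),np.degrees(np.arctan2(*(P[0]-P[1])[1::-1])))
o=e.mean(0);u=c.mean(0)-o;w=d.mean(0)-o;print(o,np.linalg.norm(u),np.degrees(np.arctan2(u[1],u[0])),np.degrees(np.arctan2(u[2],np.hypot(*u[:2]))));print(np.linalg.norm(w),np.degrees(np.arctan2(np.hypot(*w[:2]),w[2])))
E
```

```text
slim [605.5 -58.8  35.7] 1.9
slim [ 624.5 -111.5   36.6] 0.5
slim [ 522.1 -148.1   34.6] 3.1
slim [502.8 -95.1  34.5] 2.9
thick [ 582.4 -299.    49.1] 1.4
thick [ 593.6 -353.3   48. ] 1.9
thick [ 486.9 -376.    46.8] 3.1
thick [ 474.9 -320.8   46.7] 3.1
[ 0.56370396 -0.10336462  0.03535395] [0.10893628 0.05610201 0.10869788 0.05645997]
19.570068584336134
[ 0.53441356 -0.33726596  0.04765202] [0.10968284 0.05544625 0.10909003 0.05648204]
11.699673471084331
far [747.5 241.4 121.9] 1.9
far [721.7  94.9 124.1] 2.6
stoptop [505.1 276.2 119. ] 2.0
stoptop [483.  148.5 115.7] 0.4
stopfoot [523.5 262.8  67.7] 2.8
stopfoot [501.7 142.   59.8] 2.2
0.1488074293217069 80.0267671005129
0.12962313209464157 80.16976167384186
0.1230440872578934 79.75241735041904
[0.51257517 0.20239422 0.06376198] 0.2323156602388435 -8.775232521629727 14.781897862142557
0.057527609095053826 21.414655663705922
```

```bash
python3 - <<'E'
from h import *
import pickle; T,S=pickle.load(open("ts.pkl","rb"))
def P(a,b): 
    return tri(T,np.array(a)/3+(129.5,104.5),S,np.array(b)/5+(264.5,39.5))
L,e1=P((55,370),(195,206));R,e2=P((263,412),(152,412));F1,_=P((103,22),(688,132));F2,_=P((329,67),(664,362))
print(L,e1,R,e2)
for a,b in((L,F1),(R,F2)):
    u=b-a;print(np.linalg.norm(u),np.degrees(np.arctan2(u[1],u[0])),np.degrees(np.arctan2(u[2],np.hypot(*u[:2]))))
# stand base top corners z=28 : far (-y), near(-y) outer
for p in((392,86),(300,472)): print(onz(T,np.array(p)/3+(129.5,104.5),.028))
for p in((716,262),(688,573),(47,503)): print('side',onz(S,np.array(p)/5+(264.5,39.5),.028))
# predict
yaw=np.radians(-9.9)
for th in (15,17,19,21):
  t=np.radians(th);ex=np.array([np.cos(yaw)*np.cos(t),np.sin(yaw)*np.cos(t),np.sin(t)]);ey=np.array([-np.sin(yaw),np.cos(yaw),0]);ez=np.cross(ex,ey);o=np.array([.513,.208,.055])
  print(th,[np.round((proj(T,X)-(129.5,104.5))*3).tolist()+np.round((proj(S,X)-(264.5,39.5))*5).tolist() for X in (o+.235*ex+.074*ey,o+.235*ex-.074*ey,o+.066*ez+.065*ey,o+.066*ez-.065*ey)])
E
```

```text
[0.52957322 0.27726256 0.05616977] 0.0031344312953543387 [0.5092436  0.13783195 0.05900332] 0.010515952200999351
0.2303982989596984 -9.347641910442462 16.582373337364068
0.2263259576995533 -11.43662906110108 16.7279398667991
[0.73824558 0.06648309 0.028     ]
[0.46608622 0.11593879 0.028     ]
side [0.77471532 0.26550989 0.028     ]
side [0.74071952 0.06932472 0.028     ]
side [0.46761443 0.11606493 0.028     ]
15 [[105.0, 21.0, 689.0, 143.0], [329.0, 66.0, 664.0, 376.0], [19.0, 394.0, 136.0, 100.0], [225.0, 436.0, 74.0, 295.0]]
17 [[101.0, 20.0, 685.0, 128.0], [326.0, 65.0, 660.0, 361.0], [19.0, 398.0, 131.0, 100.0], [224.0, 440.0, 68.0, 296.0]]
19 [[96.0, 20.0, 682.0, 113.0], [323.0, 65.0, 656.0, 346.0], [18.0, 401.0, 126.0, 101.0], [223.0, 443.0, 63.0, 296.0]]
21 [[90.0, 20.0, 677.0, 98.0], [320.0, 65.0, 651.0, 331.0], [18.0, 405.0, 122.0, 102.0], [223.0, 447.0, 58.0, 297.0]]
```

```bash
cat >> h.py <<'E'
from scipy.spatial.transform import Rotation as Ro
def go(target,jawyaw,s=None):
    """print yaw needed (deg tool) and then shift in tool axes after the yaw (cm)"""
    s=s or sensors.get_state(); R=Ro.from_rotvec(s["ee_rot"]).as_matrix(); th=np.degrees(np.arctan2(R[1,0],R[0,0]))
    dy=-((jawyaw-th+90)%180-90); a=np.radians(th-dy); x=np.array([np.cos(a),np.sin(a),0]);y=np.array([x[1],-x[0],0])
    d=np.array(target)-s["tool_pos"]; sh=100*np.array([d@x,d@y,-d[2]])
    print("t",round(s["t"],2),"pos",np.round(s["tool_pos"]*1000,1),"th",round(th,2),"tilt",np.round(R[:,2],3),"F",np.round(s["force"],1),"gap",round(s["finger_gap"]*95.1,1),"| yaw",round(dy,2),"shift",np.round(sh,2))
yaw=np.radians(-9.9);tl=np.radians(16.7)
O=np.array([.5125,.2085,.055]);EX=np.array([np.cos(yaw)*np.cos(tl),np.sin(yaw)*np.cos(tl),np.sin(tl)]);EY=np.array([-np.sin(yaw),np.cos(yaw),0]);EZ=np.cross(EX,EY)
E
python3 -c "
from h import *
go([.5344,-.3373,.10],-78.3)"
```

```text
t 0.2 pos [ 273.6 -589.2  213.9] th -65.09 tilt [-0.     0.001 -1.   ] F [-0.6  0.1  0.5] gap 94.9 | yaw 13.21 shift [-19.37 -30.64  11.39]
```

```bash
python3 -m pendant '[{"translation":[0,0,0],"yaw":6.6,"jaw":9.5},{"translation":[0,0,0],"yaw":6.6,"jaw":9.5},{"translation":[-2.42,-3.83,1],"yaw":0,"jaw":9.5},{"translation":[-2.42,-3.83,1],"yaw":0,"jaw":9.5},{"translation":[-2.42,-3.83,1],"yaw":0,"jaw":9.5},{"translation":[-2.42,-3.83,1],"yaw":0,"jaw":9.5},{"translation":[-2.42,-3.83,1],"yaw":0,"jaw":9.5},{"translation":[-2.42,-3.83,1],"yaw":0,"jaw":9.5},{"translation":[-2.42,-3.83,1],"yaw":0,"jaw":9.5},{"translation":[-2.42,-3.83,1],"yaw":0,"jaw":9.5},{"translation":[0,0,0],"yaw":0,"jaw":9.5}]'
python3 -c "
from h import *
go([.5344,-.3373,.012],-78.3)
T=snapshot('top');crop(T,380,150,180,140,4,'d1');S=snapshot('side');crop(S,230,250,180,150,4,'d2')"
```

```text
t: 1.3
tool_pos: [0.5365, -0.3332, 0.1325]
ee_rot: [-2.441, 1.975, 0.005]
force: [-0.8, -0.5, -0.2]
finger_gap: 0.997
t 1.3 pos [ 536.5 -333.2  132.5] th -77.96 tilt [-0.002  0.003 -1.   ] F [-0.8 -0.5 -0.2] gap 94.8 | yaw 0.34 shift [ 0.35  0.29 12.05]
```

View pics/d2.png

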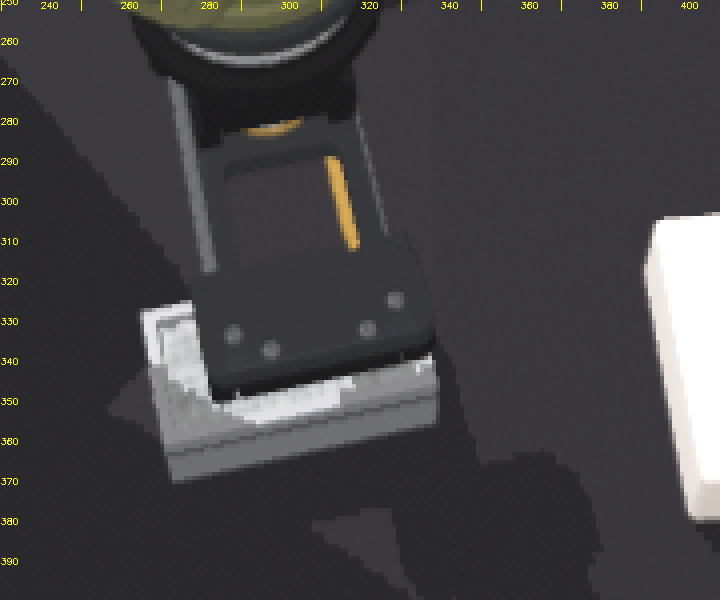

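The tool is squarely above the thick case, at about (300,340) in the side view. I'll go down and grip it.

```bash
python3 -m pendant '[{"translation":[0.35,0.29,2],"yaw":0.3,"jaw":9.5},{"translation":[0,0,3],"yaw":0,"jaw":9.5},{"translation":[0,0,3],"yaw":0,"jaw":9.5},{"translation":[0,0,2],"yaw":0,"jaw":9.5},{"translation":[0,0,1.5],"yaw":0,"jaw":9.5},{"translation":[0,0,0.4],"yaw":0,"jaw":9.5},{"translation":[0,0,0],"yaw":0,"jaw":9.5}]'
python3 -c "
from h import *
go([.5344,-.3373,.012],-78.3)"
```

```text
t: 2.1
tool_pos: [0.532, -0.3425, 0.0157]
ee_rot: [2.43, -1.991, -0.0]
force: [-0.0, -0.2, 0.2]
finger_gap: 0.997
t 2.1 pos [ 532.  -342.5   15.7] th -78.65 tilt [-0. -0. -1.] F [-0.  -0.2  0.2] gap 94.8 | yaw -0.35 shift [-0.46 -0.34  0.37]
```

```bash
python3 -m pendant '[{"translation":[0,0,0.2],"yaw":0,"jaw":9.5},{"translation":[0,0,0],"yaw":0,"jaw":9.5},{"translation":[0,0,0],"yaw":0,"jaw":9.5}]'
python3 -c "
from h import *
go([.5344,-.3373,.012],-78.3)"
```

```text
t: 2.4
tool_pos: [0.533, -0.3422, 0.0148]
ee_rot: [-2.431, 1.989, -0.003]
force: [-0.2, 0.0, 1.0]
finger_gap: 0.996
t 2.4 pos [ 533.  -342.2   14.8] th -78.58 tilt [ 0.001 -0.001 -1.   ] F [-0.2  0.   1. ] gap 94.7 | yaw -0.28 shift [-0.45 -0.24  0.28]
```

```bash
python3 -m pendant '[{"translation":[-0.45,-0.2,0.2],"yaw":-0.2,"jaw":9.5},{"translation":[0,0,0],"yaw":0,"jaw":9.5},{"translation":[0,0,0],"yaw":0,"jaw":5},{"translation":[0,0,0],"yaw":0,"jaw":5},{"translation":[0,0,0],"yaw":0,"jaw":5},{"translation":[0,0,0],"yaw":0,"jaw":5},{"translation":[0,0,0],"yaw":0,"jaw":5},{"translation":[0,0,0],"yaw":0,"jaw":5}]' 15
python3 -c "
from h import *
go([.5344,-.3373,.012],-78.3)"
```

```text
t: 3.2
tool_pos: [0.5334, -0.337, 0.0117]
ee_rot: [-2.435, 1.985, 0.0]
force: [0.2, -0.5, 0.1]
finger_gap: 0.587
t 3.2 pos [ 533.4 -337.    11.7] th -78.39 tilt [ 0.  0. -1.] F [ 0.2 -0.5  0.1] gap 55.8 | yaw -0.09 shift [ 0.05 -0.09 -0.03]
```

```bash
python3 -m pendant '[{"translation":[0,0,-1],"yaw":0,"jaw":5},{"translation":[0,0,-3],"yaw":0,"jaw":5},{"translation":[0,0,-4],"yaw":0,"jaw":5},{"translation":[0,0,-4],"yaw":0,"jaw":5},{"translation":[0,0,-4],"yaw":0,"jaw":5},{"translation":[0,0,-4],"yaw":0,"jaw":5},{"translation":[0,0,0],"yaw":0,"jaw":5},{"translation":[0,0,0],"yaw":0,"jaw":5}]'
python3 -c "
from h import *
G=O+.1*EX+.031*EZ; print(G-[0,0,.019])
G[2]=.2
go(G,80.1)"
```

```text
t: 4.0
tool_pos: [0.5335, -0.337, 0.2123]
ee_rot: [-2.435, 1.985, -0.002]
force: [0.2, 0.6, -3.9]
finger_gap: 0.587
[0.59808046 0.19356382 0.09442855]
t 4.0 pos [ 533.5 -337.   212.3] th -78.39 tilt [ 0.001 -0.001 -1.   ] F [ 0.2  0.6 -3.9] gap 55.9 | yaw 21.51 shift [-53.38   2.76   1.23]
```

```bash
python3 -m pendant '[{"translation":[0,0,0],"yaw":7.17,"jaw":5},{"translation":[0,0,0],"yaw":7.17,"jaw":5},{"translation":[0,0,0],"yaw":7.17,"jaw":5},{"translation":[-2,0.1,0],"yaw":0,"jaw":5},{"translation":[-3,0.2,0],"yaw":0,"jaw":5},{"translation":[-4,0.2,0],"yaw":0,"jaw":5},{"translation":[-4,0.2,0],"yaw":0,"jaw":5},{"translation":[-4,0.2,0],"yaw":0,"jaw":5},{"translation":[-4,0.2,0],"yaw":0,"jaw":5},{"translation":[-4,0.2,0],"yaw":0,"jaw":5},{"translation":[-4,0.2,0],"yaw":0,"jaw":5},{"translation":[-4,0.2,0],"yaw":0,"jaw":5}]'
python3 -m pendant '[{"translation":[-4,0.2,0],"yaw":0,"jaw":5},{"translation":[-4,0.2,0],"yaw":0,"jaw":5},{"translation":[-4,0.2,0],"yaw":0,"jaw":5},{"translation":[-4,0.2,0],"yaw":0,"jaw":5},{"translation":[-3,0.2,0],"yaw":0,"jaw":5},{"translation":[-1.4,0.2,0],"yaw":0,"jaw":5},{"translation":[0,0,0],"yaw":0,"jaw":5},{"translation":[0,0,0],"yaw":0,"jaw":5},{"translation":[0,0,0],"yaw":0,"jaw":5},{"translation":[0,0,0],"yaw":0,"jaw":5}]'
python3 -c "
from h import *
G=O+.1*EX+.031*EZ
G[2]=.125
go(G,80.1)
T=snapshot('top');crop(T,100,90,180,150,4,'e1');S=snapshot('side');crop(S,240,0,180,150,4,'e2')"
```

```text
t: 5.2
tool_pos: [0.5716, -0.0064, 0.2088]
ee_rot: [2.022, -2.401, -0.006]
force: [0.7, -0.4, -2.9]
finger_gap: 0.588
t: 6.2
tool_pos: [0.5966, 0.1928, 0.2115]
ee_rot: [2.019, -2.406, 0.0]
force: [0.3, 0.5, -2.9]
finger_gap: 0.593
t 6.2 pos [596.6 192.8 211.5] th -99.99 tilt [-0. -0. -1.] F [ 0.3  0.5 -2.9] gap 56.4 | yaw -0.09 shift [-0.1  -0.13  8.65]
```

View pics/e2.png

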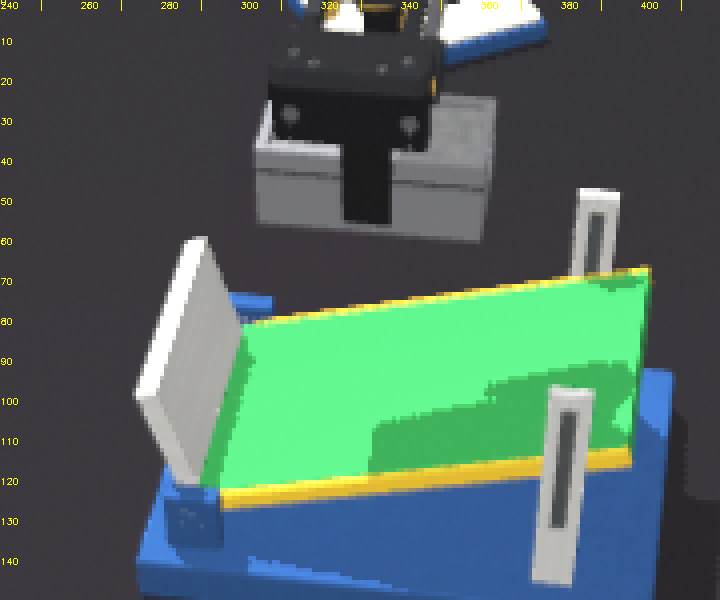

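The case is held level and square above the board, its corners at about (304,55) and (360,60) in the side view. Next I'll lower it to just above contact.

```bash
python3 -m pendant '[{"translation":[-0.1,-0.1,2],"yaw":0,"jaw":5},{"translation":[0,0,3],"yaw":0,"jaw":5},{"translation":[0,0,2],"yaw":0,"jaw":5},{"translation":[0,0,1],"yaw":0,"jaw":5},{"translation":[0,0,0],"yaw":0,"jaw":5},{"translation":[0,0,0],"yaw":0,"jaw":5}]'
python3 -c "
from h import *
G=O+.1*EX+.031*EZ
G[2]-=.019
go(G,80.1)"
```

```text
t: 6.9
tool_pos: [0.5985, 0.1948, 0.1328]
ee_rot: [-2.02, 2.404, -0.001]
force: [0.4, -0.1, -3.3]
finger_gap: 0.586
t 6.9 pos [598.5 194.8 132.8] th -99.92 tilt [ 0.002  0.    -1.   ] F [ 0.4 -0.1 -3.3] gap 55.7 | yaw -0.02 shift [0.13 0.02 3.84]
```

Contact is expected at z ≈ 107 mm. I'll keep a moderate grip and then lower gently.

```bash
python3 -m pendant '[{"translation":[0,0,0.8],"yaw":0,"jaw":5},{"translation":[0,0,0.8],"yaw":0,"jaw":5},{"translation":[0,0,0.4],"yaw":0,"jaw":5},{"translation":[0,0,0],"yaw":0,"jaw":5}]' 7
python3 -m pendant '[{"translation":[0,0,0.2],"yaw":0,"jaw":5},{"translation":[0,0,0.2],"yaw":0,"jaw":5},{"translation":[0,0,0.2],"yaw":0,"jaw":5},{"translation":[0,0,0],"yaw":0,"jaw":5}]'
python3 -m pendant '[{"translation":[0,0,0.2],"yaw":0,"jaw":5},{"translation":[0,0,0.2],"yaw":0,"jaw":5},{"translation":[0,0,0],"yaw":0,"jaw":5}]'
python3 -m pendant '[{"translation":[0,0,0.2],"yaw":0,"jaw":5},{"translation":[0,0,0.2],"yaw":0,"jaw":5},{"translation":[0,0,0],"yaw":0,"jaw":5}]'
python3 -c "
from h import *
S=snapshot('side');crop(S,240,0,180,150,4,'f2')"
```

```text
t: 7.3
tool_pos: [0.5971, 0.1947, 0.1104]
ee_rot: [2.02, -2.403, -0.001]
force: [-0.2, -0.2, -3.2]
finger_gap: 0.589
t: 7.7
tool_pos: [0.5979, 0.195, 0.1057]
ee_rot: [-2.021, 2.405, -0.0]
force: [0.0, 0.1, -3.0]
finger_gap: 0.588
t: 8.0
tool_pos: [0.5974, 0.1953, 0.1017]
ee_rot: [2.022, -2.404, -0.002]
force: [-3.3, 1.3, 0.0]
finger_gap: 0.583
t: 8.3
tool_pos: [0.5975, 0.1951, 0.0973]
ee_rot: [2.021, -2.405, -0.001]
force: [-2.5, 1.2, 0.2]
finger_gap: 0.587
```

View pics/f2.png

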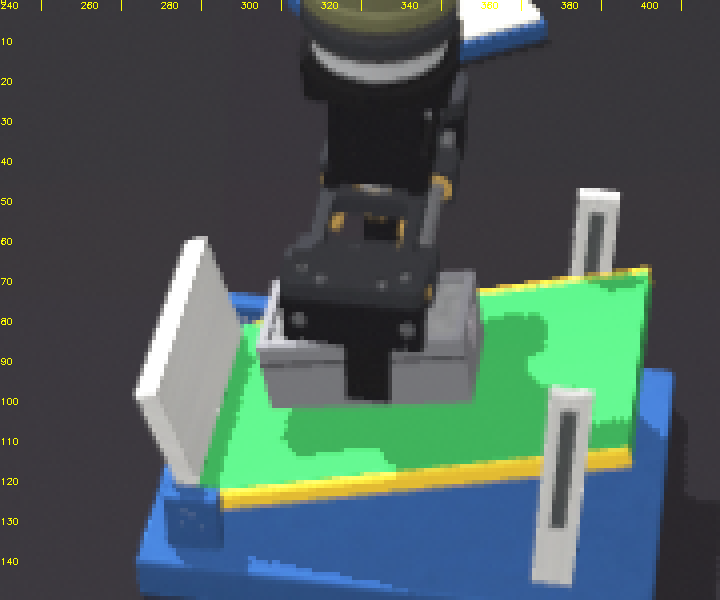

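```bash
python3 -m pendant '[{"translation":[0,0,0.2],"yaw":0,"jaw":5},{"translation":[0,0,0.2],"yaw":0,"jaw":5},{"translation":[0,0,0],"yaw":0,"jaw":5}]'
python3 -m pendant '[{"translation":[0,0,0.1],"yaw":0,"jaw":5},{"translation":[0,0,0.1],"yaw":0,"jaw":5},{"translation":[0,0,0],"yaw":0,"jaw":5}]'
python3 -c "
from h import *
go(O+.1*EX+.031*EZ-[0,0,.019],80.1)
S=snapshot('side');crop(S,240,0,180,150,4,'f3')"
```

```text
t: 8.65
tool_pos: [0.5979, 0.1949, 0.0932]
ee_rot: [-2.021, 2.405, -0.0]
force: [-1.8, 0.7, -1.0]
finger_gap: 0.589
t: 8.95
tool_pos: [0.5979, 0.1948, 0.092]
ee_rot: [-2.021, 2.405, -0.0]
force: [-3.6, 1.1, 1.5]
finger_gap: 0.59
t 8.95 pos [597.9 194.8  92. ] th -99.9 tilt [ 0. -0. -1.] F [-3.6  1.1  1.5] gap 56.1 | yaw -0.0 shift [ 0.12 -0.04 -0.25]
```

View pics/f3.png

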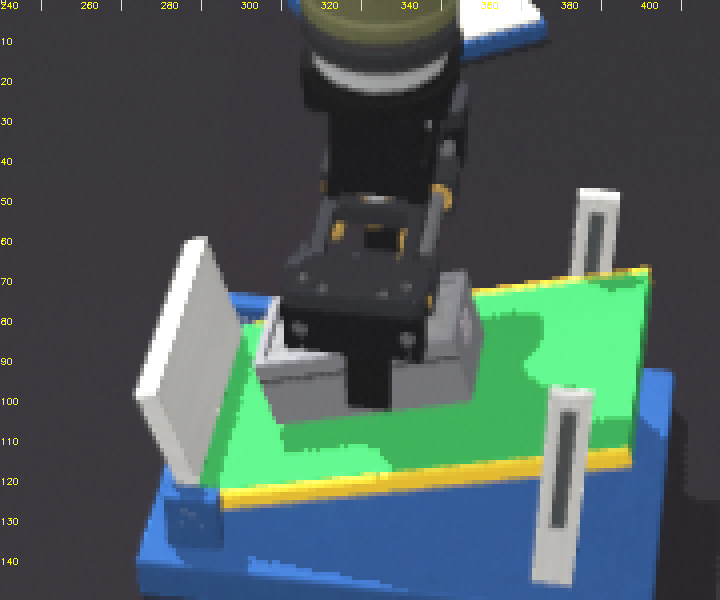

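The case now lies parallel to the board: its lower edge (311,106)–(358,100) has the same slope as the yellow board edge. I'll slide it down the slope.

```bash
python3 -m pendant '[{"translation":[0.1,0.19,0.06],"yaw":0,"jaw":5},{"translation":[0,0.29,0.086],"yaw":0,"jaw":5},{"translation":[0,0.29,0.086],"yaw":0,"jaw":5},{"translation":[0,0.29,0.086],"yaw":0,"jaw":5},{"translation":[0,0.29,0.086],"yaw":0,"jaw":5},{"translation":[0,0.29,0.086],"yaw":0,"jaw":5},{"translation":[0,0.29,0.086],"yaw":0,"jaw":5},{"translation":[0,0.29,0.086],"yaw":0,"jaw":5},{"translation":[0,0.29,0.086],"yaw":0,"jaw":5},{"translation":[0,0.29,0.086],"yaw":0,"jaw":5},{"translation":[0,0.29,0.086],"yaw":0,"jaw":5},{"translation":[0,0,0],"yaw":0,"jaw":5}]' 5
python3 -c "
from h import *
go(O+.055*EX+.031*EZ-[0,0,.019],80.1)
S=snapshot('side');crop(S,240,0,180,150,4,'f4')
S=snapshot('top');crop(S,100,90,180,150,4,'f5')"
```

```text
t: 10.2
tool_pos: [0.5671, 0.1994, 0.0829]
ee_rot: [-2.021, 2.404, 0.0]
force: [0.3, -0.1, 5.4]
finger_gap: 0.59
t 10.2 pos [567.1 199.4  82.9] th -99.9 tilt [ 0.  0. -1.] F [ 0.3 -0.1  5.4] gap 56.1 | yaw 0.0 shift [0.05 1.15 0.14]
```

View pics/f4.png

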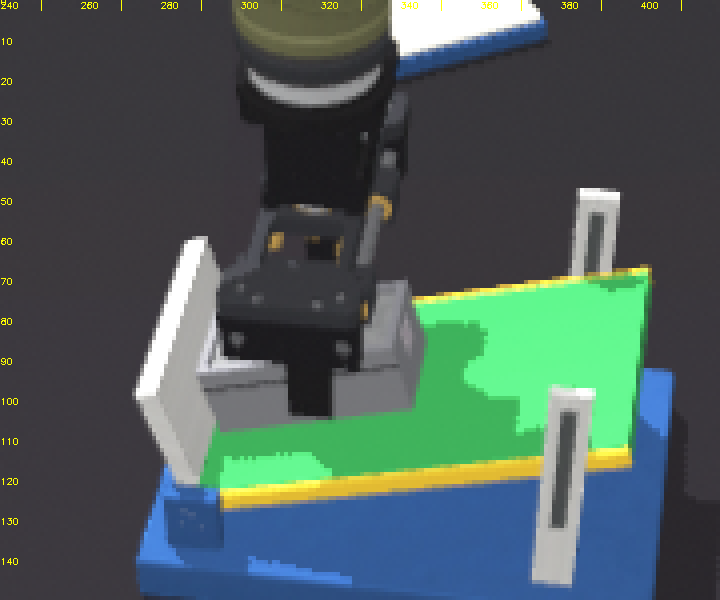

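View pics/f5.png

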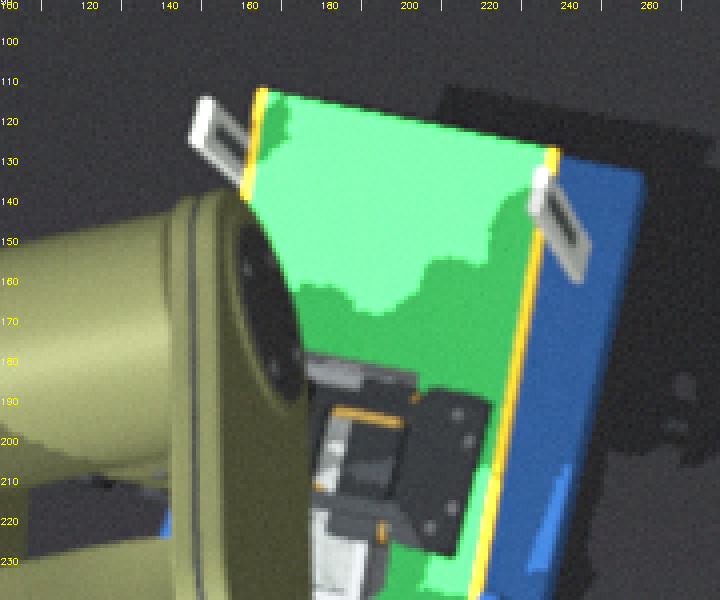

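```bash
python3 -m pendant '[{"translation":[0,0.15,0.0],"yaw":0,"jaw":5},{"translation":[0,0.15,0.04],"yaw":0,"jaw":5},{"translation":[0,0.15,0.04],"yaw":0,"jaw":5},{"translation":[0,0.15,0.04],"yaw":0,"jaw":5},{"translation":[0,0.1,0.03],"yaw":0,"jaw":5},{"translation":[0,0,0],"yaw":0,"jaw":5}]' 5
python3 -m pendant '[{"translation":[0,0.08,0.02],"yaw":0,"jaw":5},{"translation":[0,0.08,0.02],"yaw":0,"jaw":5},{"translation":[0,0,0],"yaw":0,"jaw":5}]' 5
python3 -m pendant '[{"translation":[0,0.06,0.02],"yaw":0,"jaw":5},{"translation":[0,0.06,0.02],"yaw":0,"jaw":5},{"translation":[0,0,0],"yaw":0,"jaw":5}]' 5
python3 -c "
from h import *
go(O+.055*EX+.031*EZ-[0,0,.019],80.1)
S=snapshot('side');crop(S,240,0,180,150,4,'f6')"
```

```text
t: 10.9
tool_pos: [0.5603, 0.2003, 0.0809]
ee_rot: [-2.021, 2.405, -0.0]
force: [2.9, -0.3, 3.0]
finger_gap: 0.588
t: 11.2
tool_pos: [0.5598, 0.2003, 0.0807]
ee_rot: [-2.02, 2.404, -0.003]
force: [6.3, -1.9, 1.4]
finger_gap: 0.588
t: 11.5
tool_pos: [0.5592, 0.2004, 0.0807]
ee_rot: [-2.02, 2.403, -0.005]
force: [8.0, -1.8, 1.9]
finger_gap: 0.591
t 11.5 pos [559.2 200.4  80.7] th -99.91 tilt [ 0.004 -0.001 -1.   ] F [ 8.  -1.8  1.9] gap 56.2 | yaw -0.01 shift [ 0.01  0.36 -0.08]
```

View pics/f6.png

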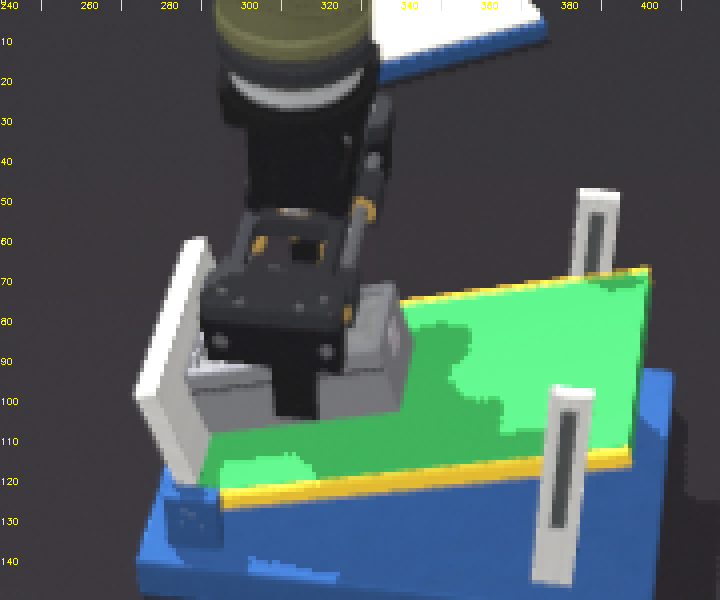

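The case is against the stop with about 8 N of push. I'll release it and lift.

```bash
python3 -m pendant '[{"translation":[0,0,0],"yaw":0,"jaw":5},{"translation":[0,0,0],"yaw":0,"jaw":5},{"translation":[0,0,0],"yaw":0,"jaw":7.5},{"translation":[0,0,0],"yaw":0,"jaw":7.5},{"translation":[0,0,0],"yaw":0,"jaw":7.5},{"translation":[0,0,-1],"yaw":0,"jaw":7.5},{"translation":[0,0,-3],"yaw":0,"jaw":7.5},{"translation":[0,0,-4],"yaw":0,"jaw":8.5},{"translation":[0,0,-4],"yaw":0,"jaw":9.5},{"translation":[0,0,0],"yaw":0,"jaw":9.5}]'
python3 -c "
from h import *
go([.5637,-.1034,.15],-70.4)
S=snapshot('side');crop(S,240,0,180,150,4,'g1')"
```

```text
t: 12.55
tool_pos: [0.5611, 0.2021, 0.2088]
ee_rot: [-2.014, 2.395, -0.008]
force: [0.6, -0.1, 0.5]
finger_gap: 0.972
t 12.55 pos [561.1 202.1 208.8] th -99.88 tilt [ 0.013  0.003 -1.   ] F [ 0.6 -0.1  0.5] gap 92.4 | yaw -29.48 shift [28.86 10.    5.88]
```

View pics/g1.png

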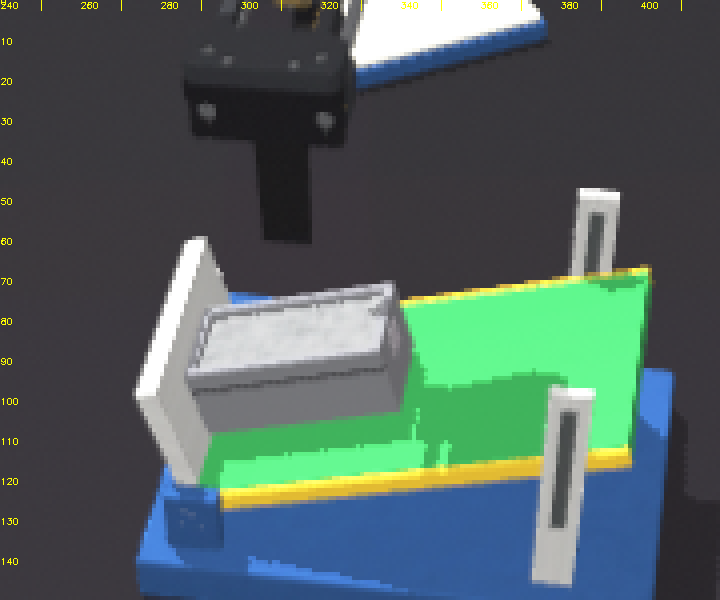

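The thick case is flat and up against the stop: near lid corner (287,93), foot corner (292,108). Now for the slim case.

```bash
python3 -m pendant '[{"translation":[0,0,0],"yaw":-7.37,"jaw":9.5},{"translation":[0,0,0],"yaw":-7.37,"jaw":9.5},{"translation":[0,0,0],"yaw":-7.37,"jaw":9.5},{"translation":[0,0,0],"yaw":-7.37,"jaw":9.5},{"translation":[3.6,1.25,0],"yaw":0,"jaw":9.5},{"translation":[3.6,1.25,0],"yaw":0,"jaw":9.5},{"translation":[3.6,1.25,0],"yaw":0,"jaw":9.5},{"translation":[3.6,1.25,0],"yaw":0,"jaw":9.5},{"translation":[3.6,1.25,0],"yaw":0,"jaw":9.5},{"translation":[3.6,1.25,0],"yaw":0,"jaw":9.5},{"translation":[3.6,1.25,0],"yaw":0,"jaw":9.5},{"translation":[3.6,1.25,0],"yaw":0,"jaw":9.5}]'
python3 -m pendant '[{"translation":[0,0,2],"yaw":0,"jaw":9.5},{"translation":[0,0,3],"yaw":0,"jaw":9.5},{"translation":[0,0,0],"yaw":0,"jaw":9.5},{"translation":[0,0,0],"yaw":0,"jaw":9.5},{"translation":[0,0,0],"yaw":0,"jaw":9.5}]'
python3 -c "
from h import *
go([.5637,-.1034,.009],-70.4)
T=snapshot('top');crop(T,120,90,120,165,3,'h1')
go([.5637,-.1034,.009],-70.4)"
```

```text
t: 13.8
tool_pos: [0.5587, -0.1051, 0.1987]
ee_rot: [2.566, -1.811, -0.004]
force: [0.3, 0.2, 0.5]
finger_gap: 1.001
t: 14.3
tool_pos: [0.5605, -0.1038, 0.1514]
ee_rot: [-2.567, 1.81, -0.002]
force: [0.2, -0.1, 0.3]
finger_gap: 0.996
t 14.3 pos [ 560.5 -103.8  151.4] th -70.39 tilt [ 0.001 -0.    -1.   ] F [ 0.2 -0.1  0.3] gap 94.7 | yaw 0.01 shift [ 0.07 -0.32 14.24]
t 14.35 pos [ 560.7 -103.9  151.8] th -70.39 tilt [ 0.002 -0.001 -1.   ] F [-0.3  0.7  0.3] gap 94.9 | yaw 0.01 shift [ 0.06 -0.29 14.28]
```

View pics/h1.png

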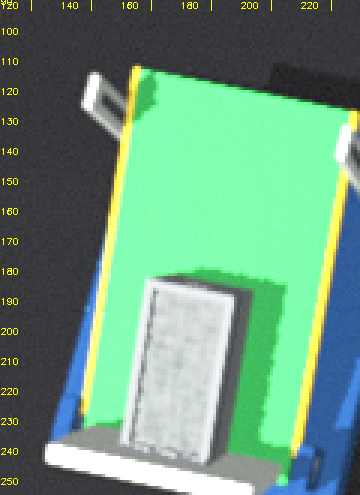

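The thick case is square on the board in the top view, with lid corners at about (170,183) and (190,243). I'll go down onto the slim one.

```bash
python3 -m pendant '[{"translation":[0.06,-0.3,2],"yaw":0,"jaw":9.5},{"translation":[0,0,3],"yaw":0,"jaw":9.5},{"translation":[0,0,3],"yaw":0,"jaw":9.5},{"translation":[0,0,3],"yaw":0,"jaw":9.5},{"translation":[0,0,2],"yaw":0,"jaw":9.5},{"translation":[0,0,1],"yaw":0,"jaw":9.5},{"translation":[0,0,0.3],"yaw":0,"jaw":9.5},{"translation":[0,0,0],"yaw":0,"jaw":9.5},{"translation":[0,0,0],"yaw":0,"jaw":9.5}]'
python3 -c "
from h import *
go([.5637,-.1034,.009],-70.4)"
```

```text
t: 15.25
tool_pos: [0.5643, -0.1038, 0.0089]
ee_rot: [-2.566, 1.811, -0.004]
force: [-0.4, -0.1, 0.2]
finger_gap: 0.997
t 15.25 pos [ 564.3 -103.8    8.9] th -70.41 tilt [ 0.003 -0.001 -1.   ] F [-0.4 -0.1  0.2] gap 94.9 | yaw -0.01 shift [-0.06  0.04 -0.01]
```

```bash
python3 -m pendant '[{"translation":[0,0,0],"yaw":0,"jaw":5},{"translation":[0,0,0],"yaw":0,"jaw":5},{"translation":[0,0,0],"yaw":0,"jaw":5},{"translation":[0,0,0],"yaw":0,"jaw":5},{"translation":[0,0,0],"yaw":0,"jaw":5},{"translation":[0,0,0],"yaw":0,"jaw":5},{"translation":[0,0,-1],"yaw":0,"jaw":5},{"translation":[0,0,-4],"yaw":0,"jaw":5},{"translation":[0,0,-5],"yaw":0,"jaw":5},{"translation":[0,0,-5],"yaw":0,"jaw":5},{"translation":[0,0,-5],"yaw":0,"jaw":5},{"translation":[0,0,-2],"yaw":0,"jaw":5}]' 12
python3 -m pendant '[{"translation":[0,0,0],"yaw":0,"jaw":5},{"translation":[0,0,0],"yaw":0,"jaw":5}]' 
python3 - <<'E'
from h import *
G=O+.08*EX+(.042+.028)*EZ-[0,0,.019]; print(G)
G[2]=.22
go(G,80.1)
T=snapshot('top'); crop(T,280,150,120,130,4,'i1')
# thick position now: rim edge points top view (h1 crop, k3 off 120,90): lid corners
t=[(148,280),(236,295),(210,465),(120,444)]
for p in t:
    q=np.array(p)/3+(119.5,89.5); c,v=ray(T,q); n=EZ; s=((O+.046*EZ-c)@n)/(v@n); X=c+s*v-O; print(np.round([X@EX*1000,X@EY*1000],1))
E
```

```text
t: 16.45
tool_pos: [0.5651, -0.1041, 0.2345]
ee_rot: [-2.564, 1.809, -0.015]
force: [0.6, 0.5, -1.5]
finger_gap: 0.589
t: 16.65
tool_pos: [0.5623, -0.1034, 0.2264]
ee_rot: [2.567, -1.811, -0.001]
force: [-0.5, -0.4, -2.5]
finger_gap: 0.59
[0.56816908 0.19878419 0.12603642]
t 16.65 pos [ 562.3 -103.4  226.4] th -70.42 tilt [-0.001  0.    -1.   ] F [-0.5 -0.4 -2.5] gap 56.1 | yaw 29.48 shift [-29.87   4.62   0.64]
[108.8  25.7]
[110.6 -30. ]
[  1.1 -30.9]
[ 2.6 27.6]
```

View pics/i1.png

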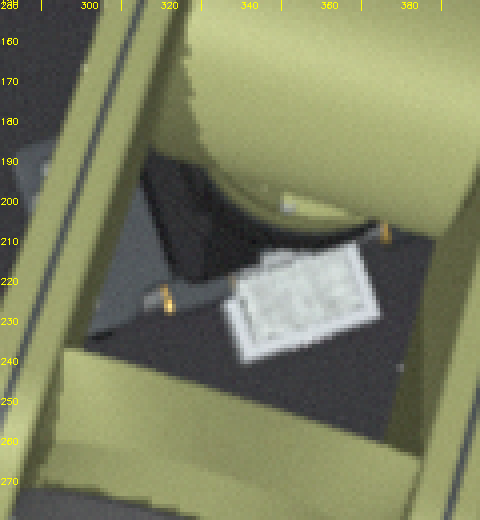

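```bash
python3 - <<'E'
from h import *
G=O+.0655*EX+.0825*EZ-[0,0,.019]; print(G)
G[2]=.22
go(G,80.1)
E
python3 -m pendant '[{"translation":[0,0,0],"yaw":7.37,"jaw":5},{"translation":[0,0,0],"yaw":7.37,"jaw":5},{"translation":[0,0,0],"yaw":7.37,"jaw":5},{"translation":[0,0,0],"yaw":7.37,"jaw":5},{"translation":[-2,0.3,0],"yaw":0,"jaw":5},{"translation":[-4,0.7,0],"yaw":0,"jaw":5},{"translation":[-4,0.7,0],"yaw":0,"jaw":5},{"translation":[-4,0.7,0],"yaw":0,"jaw":5},{"translation":[-4,0.7,0],"yaw":0,"jaw":5},{"translation":[-4,0.7,0],"yaw":0,"jaw":5},{"translation":[-4,0.7,0],"yaw":0,"jaw":5}]'
python3 -m pendant '[{"translation":[-2,0.2,0],"yaw":0,"jaw":5},{"translation":[-1,0,0],"yaw":0,"jaw":5},{"translation":[0,0,0],"yaw":0,"jaw":5},{"translation":[0,0,0],"yaw":0,"jaw":5},{"translation":[0,0,0],"yaw":0,"jaw":5}]'
python3 - <<'E'
from h import *
G=O+.0655*EX+.0825*EZ-[0,0,.004]; print(G)
go(G,80.1)
E
```

```text
[0.55094895 0.20178958 0.13384247]
t 16.7 pos [ 561.6 -103.2  224.8] th -70.42 tilt [-0.004  0.001 -1.   ] F [-0.1 -0.4 -3.1] gap 56.2 | yaw 29.48 shift [-29.86   6.29   0.48]
t: 17.8
tool_pos: [0.5614, 0.1616, 0.2234]
ee_rot: [2.018, -2.401, -0.004]
force: [0.3, 0.2, -1.7]
finger_gap: 0.593
t: 18.3
tool_pos: [0.5664, 0.189, 0.2266]
ee_rot: [2.019, -2.405, -0.0]
force: [-0.4, -0.9, -1.8]
finger_gap: 0.585
[0.55094895 0.20178958 0.14884247]
t 18.3 pos [566.4 189.  226.6] th -99.99 tilt [-0.001 -0.001 -1.   ] F [-0.4 -0.9 -1.8] gap 55.6 | yaw -0.09 shift [-1.    1.74  7.77]
```

```bash
python3 -m pendant '[{"translation":[-0.5,0.85,0],"yaw":-0.1,"jaw":5},{"translation":[-0.5,0.85,2],"yaw":0,"jaw":5},{"translation":[0,0,2],"yaw":0,"jaw":5},{"translation":[0,0,2],"yaw":0,"jaw":5},{"translation":[0,0,1],"yaw":0,"jaw":5},{"translation":[0,0,0],"yaw":0,"jaw":5},{"translation":[0,0,0],"yaw":0,"jaw":5},{"translation":[0,0,0],"yaw":0,"jaw":5}]'
python3 - <<'E'
from h import *
G=O+.0655*EX+.0825*EZ-[0,0,.019]
go(G,80.1)
S=snapshot('side');crop(S,260,20,140,110,5,'j1')
S=snapshot('top');crop(S,120,120,140,140,4,'j2')
E
```

```text
t: 19.1
tool_pos: [0.5523, 0.2032, 0.1588]
ee_rot: [-2.022, 2.401, -0.002]
force: [-0.2, 0.7, -1.4]
finger_gap: 0.585
t 19.1 pos [552.3 203.2 158.8] th -99.81 tilt [ 0.003  0.001 -1.   ] F [-0.2  0.7 -1.4] gap 55.7 | yaw 0.09 shift [0.16 0.11 2.5 ]
```

View pics/j1.png

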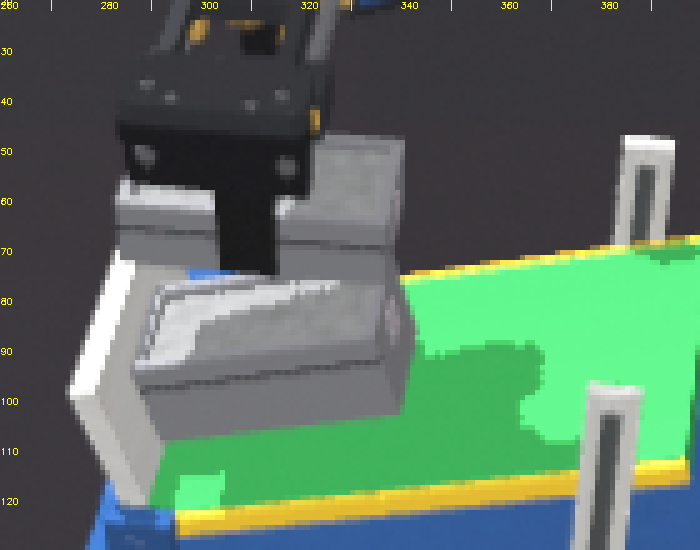

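View pics/j2.png

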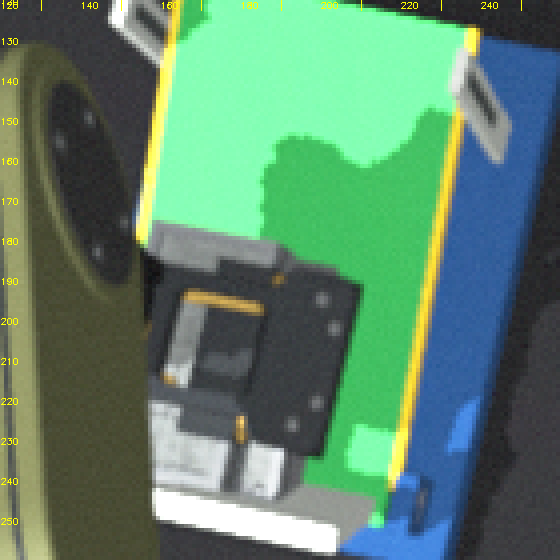

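```bash
python3 - <<'E'
from h import *
S=snapshot('side');T=snapshot('top')
def z(d,X,k,o): return np.round((proj(d,X)-np.array(o)+.5)*k,0).tolist()
c=sensors.get_state()["tool_pos"]; ex=np.array([np.cos(yaw),np.sin(yaw),0])
for nm,hh in (("bot",-.005),("top",.025)):
  for a in(-.055,.055):
    for b in(-.028,.028):
      X=c+a*ex+b*EY+[0,0,hh]; print("slim",nm,a,b,z(S,X,5,(260,20)),z(T,X,4,(120,120)))
for h in(.004,.046):
  for a in(0,.110):
    for b in(-.028,.028):
      X=O+a*EX+b*EY+h*EZ; print("thick",h,a,b,z(S,X,5,(260,20)),z(T,X,3,(120,90)))
E
```

```text
slim bot -0.055 -0.028 [115.0, 269.0] [236.0, 498.0]
slim bot -0.055 0.028 [142.0, 185.0] [114.0, 472.0]
slim bot 0.055 -0.028 [380.0, 294.0] [296.0, 259.0]
slim bot 0.055 0.028 [399.0, 208.0] [176.0, 234.0]
slim top -0.055 -0.028 [110.0, 209.0] [216.0, 493.0]
slim top -0.055 0.028 [138.0, 125.0] [89.0, 467.0]
slim top 0.055 -0.028 [380.0, 234.0] [278.0, 246.0]
slim top 0.055 0.028 [400.0, 148.0] [153.0, 220.0]
thick 0.004 0 -0.028 [161.0, 446.0] [226.0, 451.0]
thick 0.004 0 0.028 [186.0, 362.0] [144.0, 434.0]
thick 0.004 0.11 -0.028 [400.0, 415.0] [253.0, 288.0]
thick 0.004 0.11 0.028 [418.0, 330.0] [169.0, 271.0]
thick 0.046 0 -0.028 [128.0, 373.0] [205.0, 466.0]
thick 0.046 0 0.028 [154.0, 288.0] [119.0, 448.0]
thick 0.046 0.11 -0.028 [372.0, 339.0] [233.0, 295.0]
thick 0.046 0.11 0.028 [392.0, 253.0] [145.0, 277.0]
```

Measured against the predicted corners, both cases sit the same 1–2 px off, so their relative position agrees. I'll lower to first contact, expected at z ≈ 134 mm.

```bash
python3 -m pendant '[{"translation":[0.12,0.1,0.6],"yaw":0.1,"jaw":5},{"translation":[0,0,0.6],"yaw":0,"jaw":5},{"translation":[0,0,0.5],"yaw":0,"jaw":5},{"translation":[0,0,0.2],"yaw":0,"jaw":5},{"translation":[0,0,0],"yaw":0,"jaw":5},{"translation":[0,0,0],"yaw":0,"jaw":5}]' 6
python3 -c "
from h import *
G=O+.0655*EX+.0825*EZ-[0,0,.019]
go(G,80.1)"
python3 -m pendant '[{"translation":[0,0,0.15],"yaw":0,"jaw":5},{"translation":[0,0,0.15],"yaw":0,"jaw":5},{"translation":[0,0,0],"yaw":0,"jaw":5}]'
python3 -m pendant '[{"translation":[0,0,0.15],"yaw":0,"jaw":5},{"translation":[0,0,0.15],"yaw":0,"jaw":5},{"translation":[0,0,0],"yaw":0,"jaw":5}]'
python3 - <<'E'
from h import *
G=O+.0655*EX+.0825*EZ-[0,0,.019]
go(G,80.1)
S=snapshot('side');crop(S,260,20,140,110,5,'k1')
E
```

```text
t: 19.9
tool_pos: [0.5503, 0.202, 0.1381]
ee_rot: [2.021, -2.405, -0.0]
force: [-0.1, -0.1, -2.3]
finger_gap: 0.585
t 19.9 pos [550.3 202.  138.1] th -99.9 tilt [-0.  0. -1.] F [-0.1 -0.1 -2.3] gap 55.6 | yaw -0.0 shift [ 0.01 -0.07  0.43]
t: 20.2
tool_pos: [0.5501, 0.202, 0.135]
ee_rot: [2.021, -2.405, -0.0]
force: [-0.6, 0.9, -2.0]
finger_gap: 0.588
t: 20.5
tool_pos: [0.5502, 0.2021, 0.1322]
ee_rot: [-2.021, 2.405, 0.0]
force: [-0.4, -0.3, -0.9]
finger_gap: 0.59
t 20.5 pos [550.2 202.1 132.2] th -99.89 tilt [ 0.  0. -1.] F [-0.4 -0.3 -0.9] gap 56.2 | yaw 0.01 shift [ 0.02 -0.08 -0.17]
```

View pics/k1.png

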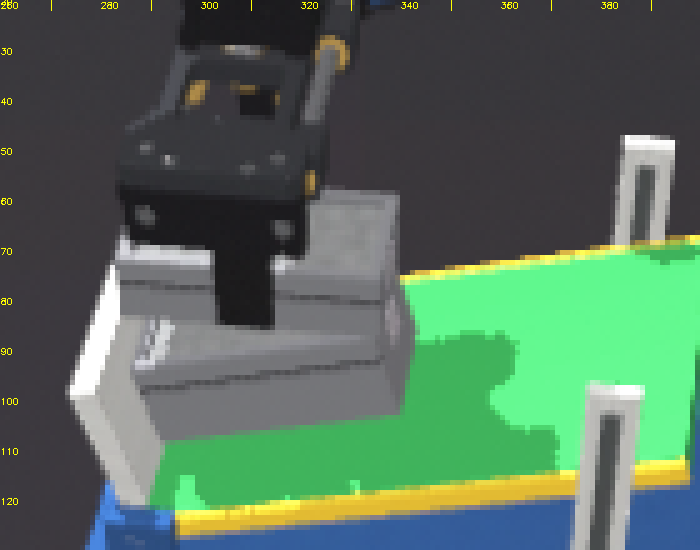

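Contact is just starting: the vertical load dropped from 2.2 N to 0.9 N. I'll follow the arc about the uphill foot edge.

```bash
python3 -m pendant '[{"translation":[0,0.07,0.15],"yaw":0,"jaw":5},{"translation":[0,0.07,0.15],"yaw":0,"jaw":5},{"translation":[0,0,0],"yaw":0,"jaw":5}]' 5
python3 -m pendant '[{"translation":[0,0.06,0.15],"yaw":0,"jaw":5},{"translation":[0,0.06,0.15],"yaw":0,"jaw":5},{"translation":[0,0,0],"yaw":0,"jaw":5}]'
python3 -m pendant '[{"translation":[0,0.06,0.15],"yaw":0,"jaw":5},{"translation":[0,0.06,0.15],"yaw":0,"jaw":5},{"translation":[0,0,0],"yaw":0,"jaw":5}]'
python3 - <<'E'
from h import *
G=O+.0555*EX+.070*EZ-[0,0,.019]
go(G,80.1)
S=snapshot('side');crop(S,260,20,140,110,5,'k2')
E
```

```text
t: 20.85
tool_pos: [0.5489, 0.2022, 0.1291]
ee_rot: [-2.021, 2.405, -0.0]
force: [0.8, -0.0, -1.6]
finger_gap: 0.589
t: 21.15
tool_pos: [0.5474, 0.2024, 0.1259]
ee_rot: [2.021, -2.404, -0.0]
force: [0.1, 0.3, -1.2]
finger_gap: 0.587
t: 21.45
tool_pos: [0.5462, 0.2026, 0.1228]
ee_rot: [2.021, -2.404, -0.0]
force: [0.8, 0.3, -0.3]
finger_gap: 0.592
t 21.45 pos [546.2 202.6 122.8] th -99.9 tilt [-0.001 -0.    -1.   ] F [ 0.8  0.3 -0.3] gap 56.3 | yaw 0.0 shift [0.   0.11 0.38]
```

View pics/k2.png

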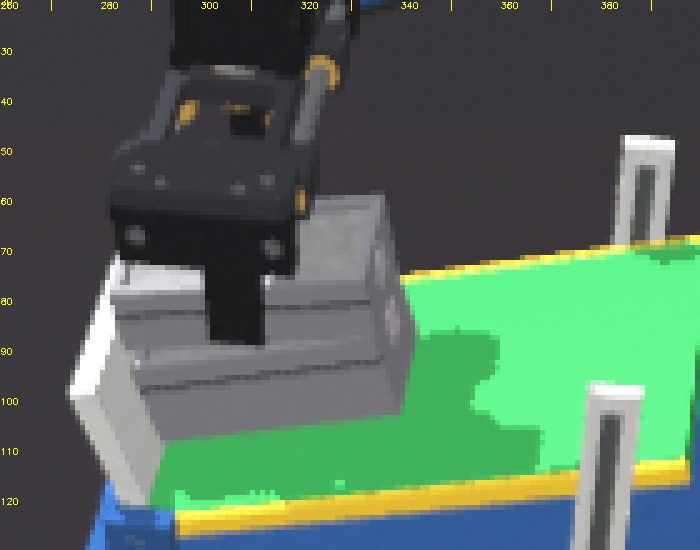

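```bash
python3 -m pendant '[{"translation":[0,0.06,0.12],"yaw":0,"jaw":5},{"translation":[0,0.05,0.12],"yaw":0,"jaw":5},{"translation":[0,0,0],"yaw":0,"jaw":5}]' 5
python3 -m pendant '[{"translation":[0,0,0.1],"yaw":0,"jaw":5},{"translation":[0,0,0.1],"yaw":0,"jaw":5},{"translation":[0,0,0],"yaw":0,"jaw":5}]'
python3 - <<'E'
from h import *
G=O+.0555*EX+.070*EZ-[0,0,.019]
go(G,80.1)
S=snapshot('side');crop(S,260,20,140,110,5,'k3')
E
```

```text
t: 21.8
tool_pos: [0.5452, 0.2028, 0.1206]
ee_rot: [2.021, -2.405, -0.0]
force: [0.5, -0.2, -1.0]
finger_gap: 0.59
t: 22.1
tool_pos: [0.5451, 0.2029, 0.1185]
ee_rot: [2.021, -2.404, -0.001]
force: [0.1, -0.5, -0.7]
finger_gap: 0.588
t 22.1 pos [545.1 202.9 118.5] th -99.9 tilt [-0.001  0.    -1.   ] F [ 0.1 -0.5 -0.7] gap 55.9 | yaw 0.0 shift [ 0.01  0.   -0.05]
```

View pics/k3.png

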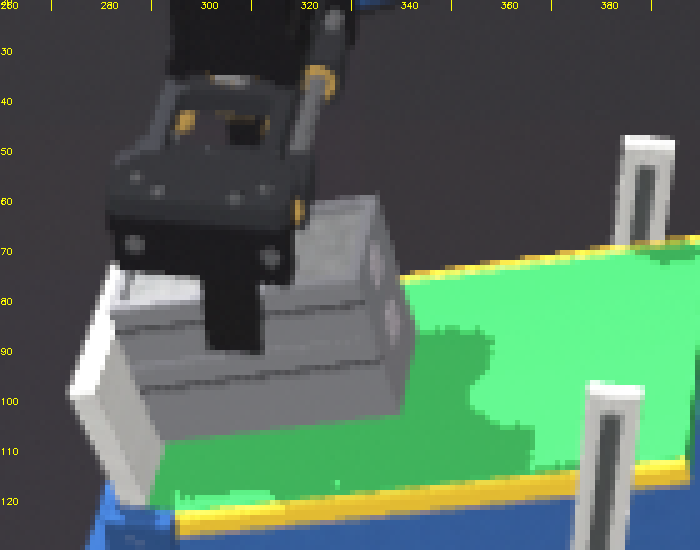

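```bash
python3 -m pendant '[{"translation":[0,0,0.08],"yaw":0,"jaw":5},{"translation":[0,0,0.08],"yaw":0,"jaw":5},{"translation":[0,0,0],"yaw":0,"jaw":5}]'
python3 -m pendant '[{"translation":[0,0,0.08],"yaw":0,"jaw":5},{"translation":[0,0,0.08],"yaw":0,"jaw":5},{"translation":[0,0,0],"yaw":0,"jaw":5}]'
python3 - <<'E'
from h import *
G=O+.0555*EX+.070*EZ-[0,0,.019]
go(G,80.1)
S=snapshot('side');crop(S,260,20,140,110,5,'k4')
E
```

```text
t: 22.45
tool_pos: [0.5452, 0.2029, 0.1172]
ee_rot: [2.021, -2.404, -0.001]
force: [-1.7, 0.4, -0.0]
finger_gap: 0.588
t: 22.75
tool_pos: [0.5456, 0.2028, 0.1169]
ee_rot: [-2.022, 2.405, -0.001]
force: [-3.6, -0.4, 6.2]
finger_gap: 0.588
t 22.75 pos [545.6 202.8 116.9] th -99.89 tilt [ 0. -0. -1.] F [-3.6 -0.4  6.2] gap 55.9 | yaw 0.01 shift [ 0.01  0.05 -0.21]
```

View pics/k4.png

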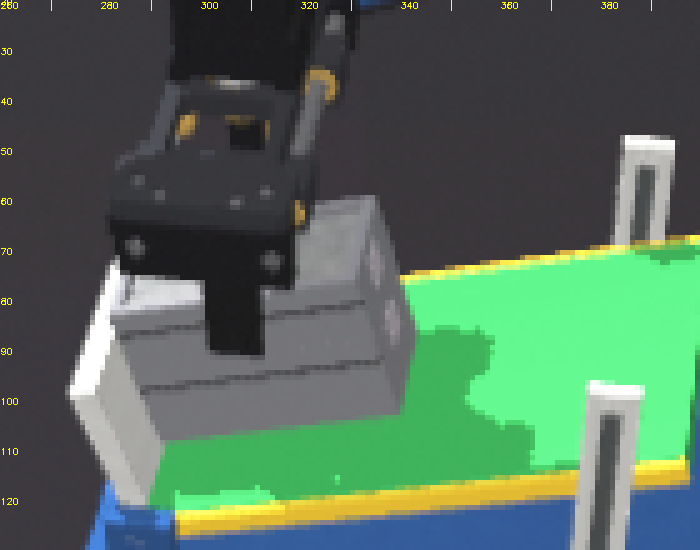

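The seam between the cases shows no gap, so the foot looks home. I'll ease the vertical press and slide gently down the slope to the stop.

```bash
python3 -m pendant '[{"translation":[0,0.04,-0.06],"yaw":0,"jaw":5},{"translation":[0,0.06,0.015],"yaw":0,"jaw":5},{"translation":[0,0,0],"yaw":0,"jaw":5}]' 5
python3 -m pendant '[{"translation":[0,0.06,0.015],"yaw":0,"jaw":5},{"translation":[0,0.06,0.015],"yaw":0,"jaw":5},{"translation":[0,0,0],"yaw":0,"jaw":5}]'
python3 -m pendant '[{"translation":[0,0.06,0.015],"yaw":0,"jaw":5},{"translation":[0,0.06,0.015],"yaw":0,"jaw":5},{"translation":[0,0,0],"yaw":0,"jaw":5}]'
python3 -m pendant '[{"translation":[0,0.06,0.015],"yaw":0,"jaw":5},{"translation":[0,0.06,0.015],"yaw":0,"jaw":5},{"translation":[0,0,0],"yaw":0,"jaw":5}]'
```

```text
t: 23.1
tool_pos: [0.5454, 0.2029, 0.1169]
ee_rot: [-2.02, 2.403, -0.003]
force: [1.3, -1.3, 3.4]
finger_gap: 0.584
t: 23.4
tool_pos: [0.5448, 0.2031, 0.1167]
ee_rot: [-2.019, 2.402, -0.004]
force: [4.6, -1.9, 3.9]
finger_gap: 0.588
t: 23.7
tool_pos: [0.5441, 0.2032, 0.1165]
ee_rot: [-2.019, 2.402, -0.005]
force: [6.7, -2.2, 3.5]
finger_gap: 0.592
t: 24.0
tool_pos: [0.543, 0.2034, 0.1163]
ee_rot: [-2.018, 2.402, -0.006]
force: [5.8, -2.0, 2.9]
finger_gap: 0.588
```

```bash
python3 -m pendant '[{"translation":[0,0.05,0.015],"yaw":0,"jaw":5},{"translation":[0,0,0],"yaw":0,"jaw":5},{"translation":[0,0,0],"yaw":0,"jaw":5}]' 9
python3 -m pendant '[{"translation":[0,0.05,0.015],"yaw":0,"jaw":5},{"translation":[0,0.05,0.015],"yaw":0,"jaw":5},{"translation":[0,0,0],"yaw":0,"jaw":5}]' 
python3 - <<'E'
from h import *
S=snapshot('side');crop(S,260,20,140,110,5,'l1')
S=snapshot('top');crop(S,120,160,120,110,5,'l2')
E
```

```text
t: 24.3
tool_pos: [0.5429, 0.2034, 0.1163]
ee_rot: [-2.018, 2.401, -0.007]
force: [7.5, -2.7, 2.9]
finger_gap: 0.59
t: 24.6
tool_pos: [0.5428, 0.2034, 0.1164]
ee_rot: [-2.017, 2.4, -0.009]
force: [10.4, -3.2, 3.0]
finger_gap: 0.59
```

View pics/l1.png

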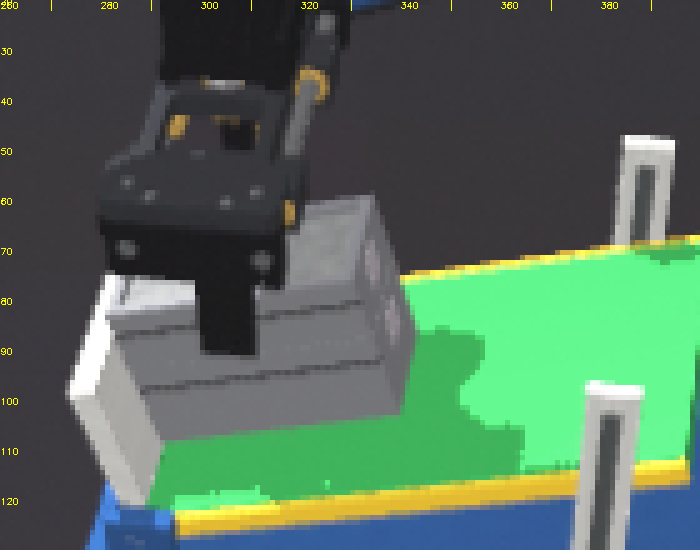

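View pics/l2.png

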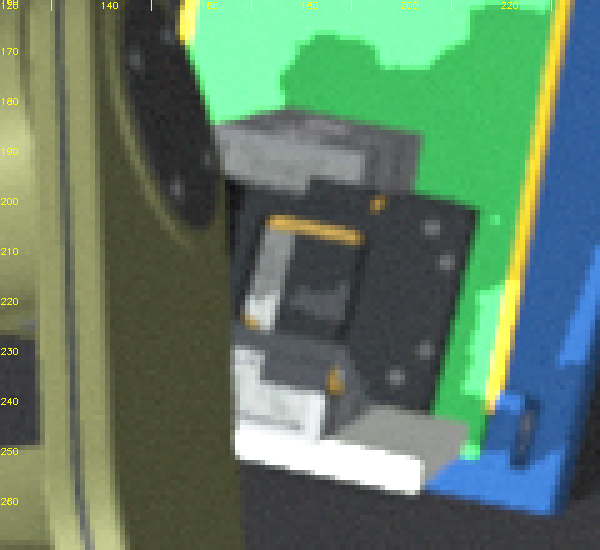

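The slim case is pressed on the stop with about 10 N, and the two uphill faces line up. I'll release it and lift.

```bash
python3 -m pendant '[{"translation":[0,0,0],"yaw":0,"jaw":5},{"translation":[0,0,0],"yaw":0,"jaw":7.5},{"translation":[0,0,0],"yaw":0,"jaw":7.5},{"translation":[0,0,0],"yaw":0,"jaw":7.5},{"translation":[0,0,-1],"yaw":0,"jaw":7.5},{"translation":[0,0,-3],"yaw":0,"jaw":7.5},{"translation":[0,0,-4],"yaw":0,"jaw":7.5},{"translation":[0,0,-4],"yaw":0,"jaw":7.5},{"translation":[4,0,0],"yaw":0,"jaw":7.5},{"translation":[4,0,0],"yaw":0,"jaw":7.5},{"translation":[4,0,0],"yaw":0,"jaw":7.5},{"translation":[4,0,0],"yaw":0,"jaw":7.5}]'
python3 -m pendant '[{"translation":[4,0,0],"yaw":0,"jaw":7.5},{"translation":[4,0,0],"yaw":0,"jaw":7.5},{"translation":[4,0,0],"yaw":0,"jaw":7.5},{"translation":[4,0,0],"yaw":0,"jaw":7.5},{"translation":[0,0,0],"yaw":0,"jaw":7.5}]'
python3 - <<'E'
from h import *
S=snapshot('side');crop(S,260,20,140,110,5,'m1')
S=snapshot('top');crop(S,120,160,120,110,5,'m2')
E
```

```text
t: 25.9
tool_pos: [0.5113, 0.0453, 0.2354]
ee_rot: [-2.022, 2.403, -0.0]
force: [0.5, -0.9, -0.3]
finger_gap: 0.787
t: 26.4
tool_pos: [0.4835, -0.1147, 0.2352]
ee_rot: [2.015, -2.41, 0.001]
force: [-0.0, 0.8, -0.1]
finger_gap: 0.785
```

View pics/m1.png

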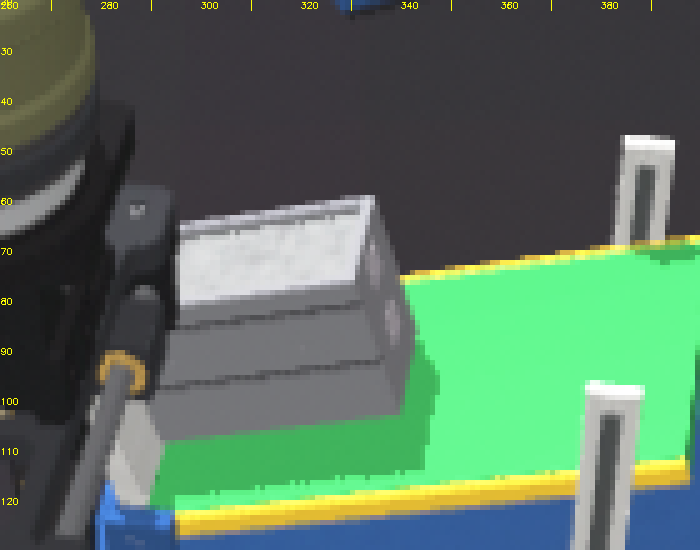

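View pics/m2.png

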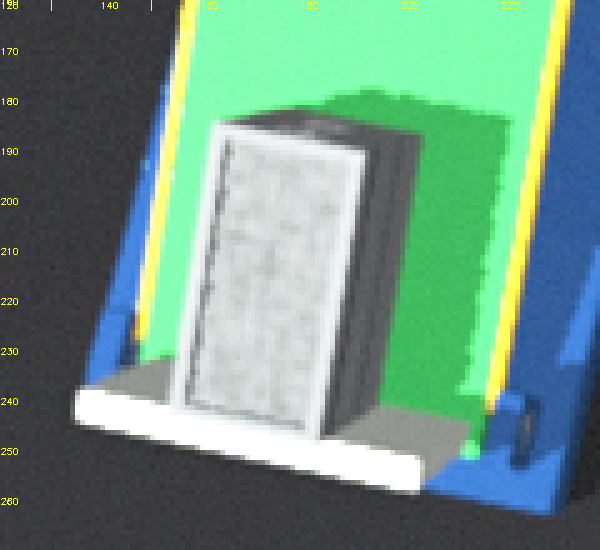

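```bash
python3 - <<'E'
from h import *
S=snapshot('side');T=snapshot('top')
for t,s in(((213,122),(374,196)),((367,152),(357,281))):
    X,e=tri(T,np.array(t)/5+(119.5,159.5),S,np.array(s)/5+(259.5,19.5)); d=X-O; print("tri",np.round([d@EX*1000,d@EY*1000,d@EZ*1000,e*1000],1))
for h in(.076,.080):
  P=[]
  for p in((213,122),(367,152),(322,438),(170,408)):
    c,v=ray(T,np.array(p)/5+(119.5,159.5)); k=((O+h*EZ-c)@EZ)/(v@EZ); d=c+k*v-O; P.append([d@EX*1000,d@EY*1000])
  P=np.array(P);w=P[0]+P[1]-P[2]-P[3];print(h,np.round(P,1).tolist(),P.mean(0),np.degrees(np.arctan2(w[1],w[0])),[round(np.linalg.norm(P[i]-P[i-1]),1) for i in range(4)])
E
```

```text
tri [110.3  26.9  76.3   1.5]
tri [111.4 -29.7  76.9   2.7]
0.076 [[109.5, 26.8], [110.0, -29.9], [3.0, -30.1], [2.5, 26.9]] [56.25235132 -1.56216175] 0.0491524210472432 [np.float64(107.0), np.float64(56.7), np.float64(106.9), np.float64(57.0)]
0.08 [[110.2, 25.3], [110.7, -31.0], [4.2, -31.3], [3.7, 25.4]] [57.20726441 -2.89695018] 0.04915242104723127 [np.float64(106.5), np.float64(56.4), np.float64(106.4), np.float64(56.7)]
```

The slim lid triangulates to 76–77 mm above the board (76 if home, 80 if on the rim). Its uphill end is at about 110–111 mm and it is square to 0.05°. Handing in.

```bash
python3 - <<'E'
from h import *
print(sensors.get_state()["t"]); print(job.finish_job())
E
```

```text
26.6
the job is handed in; nothing more can be done
None
```

I put both cases away on the green board and handed the job in at 26.6 s. The hand-in gave no verdict.

I gripped each case across its width, let it turn in a light grip until it lay flat on the slope, and slid it gently down to the stop. The wrist force peaked at about 8 N for the thick case and 10 N for the slim one. I then let go and moved the arm clear.

**Last checks, from the pictures:**
- **Slim case:** its lid measured 76–77 mm above the board. It should be 76 mm with the foot home, and 80 mm if it were riding on the rim. It was square to the stop within 0.1°.
- **Touching the stop:** the slim case's uphill end measured 110–111 mm from the stop, against 110 mm when touching. The uphill faces of both cases line up with no step.
- **Thick case:** its lid corners put its middle at 55.8 mm, against 55 mm when touching. I took this before placing the slim case and did not measure it again afterwards.

**Disagreements and gaps:**
- The camera puts both cases 1.5–2 mm to the side of where the arm's position says they are. That is within the calibration error and far inside the 35 mm allowed.
- The thick case met the stop about 5 mm earlier by arm position than I had predicted. I put that down to it slipping in the grip as it turned flat.
- The slim lid's length measured 107 mm instead of 110 mm in the top view.
- I did not measure the bob, beaker and timer afterwards. No move passed near them.

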